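# Shut and latch the dressing box

## Task

The low clear box of dressings on the small trolley has been left open. With the fingertips, push its lid fully shut, then push the latch at each end down until it lies flat against the box. Pinch and lift nothing, leave the box standing about where it is, and leave the things in front of it alone.

Things in the scene. Friction and masses are not known exactly. Their poses are not given: they have to be found in the camera images.
- box: low clear plastic storage box of dressings, 118 x 218 x 64 mm shut (238 mm long over the two latches), standing loose on the trolley, about 1.2 kg. Origin: centre of its underside. x runs from the free (front) edge of the lid to the lid's hinge at the back, y along the box to the left latch, z up. It is only pushed at, never lifted.
- box_lid (a joint): angle of the lid, rad: 0 = shut, up to 1.31 = open; it turns about the box's y axis on point lid_hinge. A stiff hinge: the lid stays where it is left and takes about 2 to 3 N at its free edge to move. Shut, the lid is a slab from z = 51 to 64 mm in the box frame, over x = -59 to +59 and y = -109 to +109 mm; its upper (outer) face lies 10 mm above the hinge line.
- lid_hinge (a point): point on the lid's hinge line, mid-length: at (58.5, 0, 54) mm in the box frame. Fixed to the box.
- lid_edge (a point): middle of the lid's free edge, on its upper (outer) face; moves with the lid. At (-59, 0, 64) mm in the box frame when the lid is shut.
- box_latch0 (a joint): angle of the left latch (the box's +y end), rad: 0 = down, flat against the end of the box; 1.57 = sticking straight out; up to 1.75. A coloured plastic flap 42 mm wide (along box x) and 4 mm thick, hinged on the end of the lid along box x, at (0, 103, 63) mm in the box frame when the lid is shut. Stiff: it stays where it is left and takes about 1 N at its end to move. At 0 it hangs from z = 57 to 31 mm with its outer face at y = 115.5 mm.
- latch_left_end (a point): middle of the left latch's free end, on its outer face; moves with the latch. 35 mm from its hinge. At (0, 115.5, 31) mm in the box frame when lid and latch are shut.
- box_latch1 (a joint): angle of the right latch (the box's -y end): as the left latch, mirrored in y.
- latch_right_end (a point): middle of the right latch's free end, on its outer face; moves with the latch. At (0, -115.5, 31) mm in the box frame when lid and latch are shut.
- trolley_middle (a point): middle of the small trolley's top, on the surface. The top is turned about 0.24 rad to the left; a thin rail runs round it 62 mm above the surface, 160 mm before and behind and 257 mm left and right of this point, and a post 108 mm high stands at each corner. Bottles up to 251 mm high stand on the next trolley to the right.
- jar: blue ointment jar, 36 mm across, 53 mm high, standing loose in front of the box. Origin: centre of its underside. Leave alone.
- forceps: steel forceps, 20 x 137 x 10 mm, lying in front of the box. Origin: centre of its underside; long axis y. Leave alone.
- pack: flat white gauze pack, 86 x 59 x 13 mm, lying in front of the box. Origin: centre of its underside; long axis x. Leave alone.
- vial: white vial with a dark cap, 29 mm across, 74 mm high, standing loose in front of the box. Origin: centre of its underside. Leave alone.

How it is judged:
On the way, in this order (a step that is already met when the one before it is completed fails the run):
1. the lid is shut while both latches still stand up (value of joint box_lid below 0.06 rad and value of joint each of box_latch0, box_latch1 above 0.6 rad), for 0.2 s.
2. both latches are down on the shut lid (value of joint box_lid below 0.06 rad and value of joint each of box_latch0, box_latch1 below 0.2 rad), for 0.2 s.
At the end, for the whole second after the job is handed in: The lid is shut (within 0.06 rad) and both latches are down (within 0.2 rad); the box stands level and at rest, within 40 mm of where it stood, and the jar, forceps, pack and vial within 25 mm of where they were (all of step 2 and distance of box from where it was at the start of the episode below 0.04 m and angle between box's own z axis and vertical below 0.05 rad and height (world z) of box below 0.008 m and linear speed of box below 0.02 m/s and distance of each of jar, forceps, pack, vial from where it was at the start of the episode below 0.025 m); the robot touches nothing.
It fails at once if the box is lifted or tipped (height (world z) of box above 0.015 m or angle between box's own z axis and vertical above 0.15 rad).
It fails at once if the box is shoved far from its place (distance of box from where it was at the start of the episode above 0.06 m).
It fails at once if a latch is pushed down before the lid is shut (value of joint box_lid above 0.15 rad and value of joint any of box_latch0, box_latch1 below 0.4 rad).
It fails at once if a thing in front of the box is disturbed (distance of any of jar, forceps, pack, vial from where it was at the start of the episode above 0.03 m).
It also fails if it takes over 58 s, if anything falls off the work surface, if the arm or the gripper's body presses on something with over 40 N, if the wrist force passes 120 N, or if a joint passes its speed limit or range.

## Robot

A 6-joint arm with a two-finger parallel gripper is mounted at the origin on a cart in front of the work surface, level with it; the furniture and walls round the work are solid. World frame = base frame: x ahead of the robot, y to its left, z up, the work surface at z = 0. Lengths are in m, angles in rad, forces in N, time in s.
With the tool pointing down it reaches from about 0.275 to 1 m from the base axis. Payload 8.4 kg.
Tool frame: the origin (TCP) lies on the centre line of the jaws, within the pads' length; the fingertips stand 17 mm ahead of it and the grasp point (between the pads) lies 2 mm behind it (bot.tcp_to_tips is the y of the fingertips in the tool frame, in m); y points along the fingers, z is the direction in which the jaws open and shut, and the axes are right-handed (so a half turn about y gives the same grasp; the last joint's range is limited). The gripper opens to 85 mm and grips with 20 to 120 N. Pads are 22 mm wide; open, the fingers measure 114 mm over their backs; the gripper's body (76 mm by 85 mm) begins 54 mm behind the grasp point. The pads swing forward as they close: fully open they stand 13 mm farther back than shut.
Start: joints at [-1.162, 0.353, 1.633, -0, 1.155, -0.002], TCP at [0.25, -0.573, 0.224] pointing down, gripper open.
Joint ranges: [-2.63, 2.63], [-0.92, 2.1], [0.06, 2.66], [-1.3, 4.44], [0, 2.69], [-3.02, 3.02]. Speed limits (rad/s): [2.22, 2.22, 2.79, 3.14, 3.14, 3.14].

## Interface

Orientations are given as a unit quaternion [x, y, z, w].
In Python, from workcell import bot, hand, kinematics, get_obs, vision, hand_in gives the robot as it stands. The module is installed in compiled form; this text tells all that it offers. Calls block until the motion is done:
- bot.reach(position, orientation): joint-space move of the TCP to a pose.
- bot.servo_line(position, ori=None, velocity=0.15): straight line of the TCP; ori=None keeps the orientation; velocity is the mean speed in m/s.
- bot.goto_joints(angles): joint-space move.
- hand.move_gripper(opening, strength=None): finger opening in m; strength is the grip in N (None keeps the last); returns when the fingers have stopped.
- bot.dwell(seconds).
- kinematics.solve_ik(position, orientation): joint angles nearest the present ones, or None.
- get_obs(): the state.
- vision.read_camera(name): name is "scene" or "top"; returns a dict with "frame" (400x640x3 uint8, red, green, blue), "intrinsics" (3x3 intrinsics, pixels), "view" (4x4, takes a point from world to camera coordinates). Camera axes: x right, y down, z forward; pixel columns grow to the right and rows downward; lengths in m; the calibration is good to about 2 mm. A picture is of the moment at which its call begins. There is no depth.
A pose or a line that the arm cannot do raises bot.IKError and nothing moves.
- hand_in(): hands the job in, once; it reports no verdict.
The state is a dict: "time_s": time; "joint_pos": joint angles; "joint_vel": joint speeds; "joint_efforts": joint torques, N m; "position": TCP position; "orientation": TCP orientation; "wrist_force": force on the tool from outside, world axes, zero at the start; "ft_torque": the same for the moment, N m; "gripper_width": finger opening in m.
Only numpy, scipy, OpenCV 4.12 (cv2) and the standard library are available. Lean on these libraries where they do the work, as an engineer would, in place of code of your own. Each camera call takes 0.05 s, during which the arm holds its last target.

## Working session

There is one attempt and no reset: what is moved stays moved. The work goes in short steps, each a Python script; the robot and the scene stay as the last script left them, time stands still between calls to the robot, and variables do not carry over. Pictures are saved under pics/ and viewed, and the job is handed in when it is done.

```bash
ls; mkdir -p pics
python3 - <<'E'
from workcell import bot, hand, kinematics, get_obs, vision
import cv2, numpy as np
for n in ["scene","top"]:
    d=vision.read_camera(n); cv2.imwrite(f"pics/{n}0.png",d["frame"][:,:,::-1])
    print(n,d["intrinsics"].round(1).tolist(),d["view"].round(4).tolist())
    np.savez(f"cam_{n}.npz",K=d["intrinsics"],V=d["view"])
o=get_obs();print(o, bot.tcp_to_tips)
E
```

```text
pics
scene [[452.3, 0.0, 321.0], [0.0, 452.3, 192.3], [0.0, 0.0, 1.0]] [[0.819, -0.5738, -0.0045, -0.3786], [-0.2686, -0.3763, -0.8867, 0.2472], [0.5071, 0.7274, -0.4623, 0.6459], [0.0, 0.0, 0.0, 1.0]]
top [[455.5, 0.0, 314.5], [0.0, 455.5, 198.8], [0.0, 0.0, 1.0]] [[-0.0152, -0.9998, -0.012, 0.1025], [-0.9979, 0.0159, -0.0622, 0.5414], [0.0624, 0.011, -0.998, 0.9344], [0.0, 0.0, 0.0, 1.0]]
{'time_s': 0.1, 'joint_pos': array([-1.16245350e+00,  3.53592938e-01,  1.63406279e+00, -1.22974872e-05,
        1.15520184e+00, -2.40464307e-03]), 'joint_vel': array([-0.00118412, -0.00176261, -0.00260222, -0.00019331,  0.00093655,
       -0.0014542 ]), 'joint_efforts': array([ 2.24034105e-03, -6.06353259e+01, -3.42819858e+01, -2.25438066e-05,
        4.04272156e-03,  2.42842435e-05]), 'position': array([ 0.24937816, -0.57261291,  0.22322669]), 'orientation': array([-0.14429818,  0.69268355, -0.69180909,  0.14411009]), 'wrist_force': array([-0.01203845, -0.28154163,  0.1622995 ]), 'ft_torque': array([-0.0139704 , -0.00303106,  0.02106129]), 'gripper_width': 0.08568104973852475} 0.017
```

View pics/scene0.png

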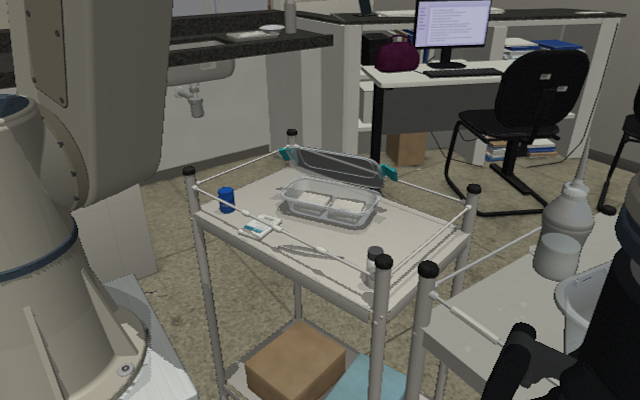

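View pics/top0.png

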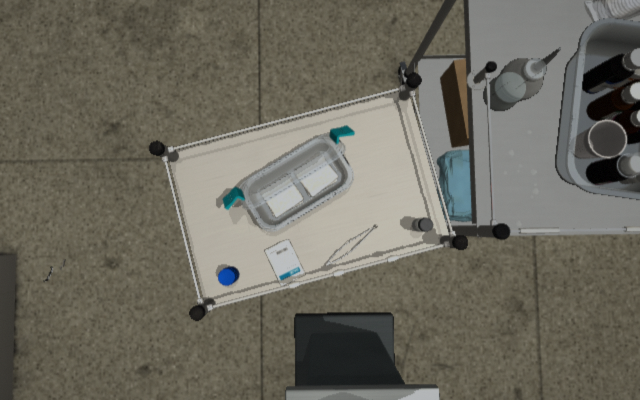

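The top view shows the box at about (298,185), with teal latches at about (233,198) and (342,133). The jar is at (228,276), the pack at (283,260), the forceps at (350,245) and the vial at (422,225). I'll enlarge both views.

Run:
```python
import cv2
t=cv2.imread("pics/top0.png");s=cv2.imread("pics/scene0.png")
cv2.imwrite("pics/top0c.png",cv2.resize(t[110:250,215:375],None,fx=5,fy=5,interpolation=cv2.INTER_CUBIC)[:600])
cv2.imwrite("pics/scene0c.png",cv2.resize(s[135:245,265:410],None,fx=5.4,fy=5.4,interpolation=cv2.INTER_CUBIC)[:600])
```

```text
(no output)
```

View pics/top0c.png

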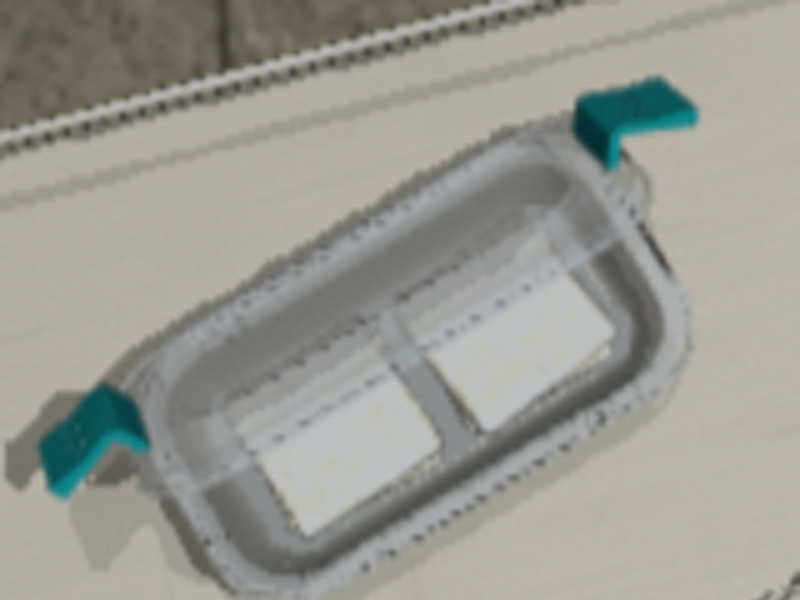

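View pics/scene0c.png

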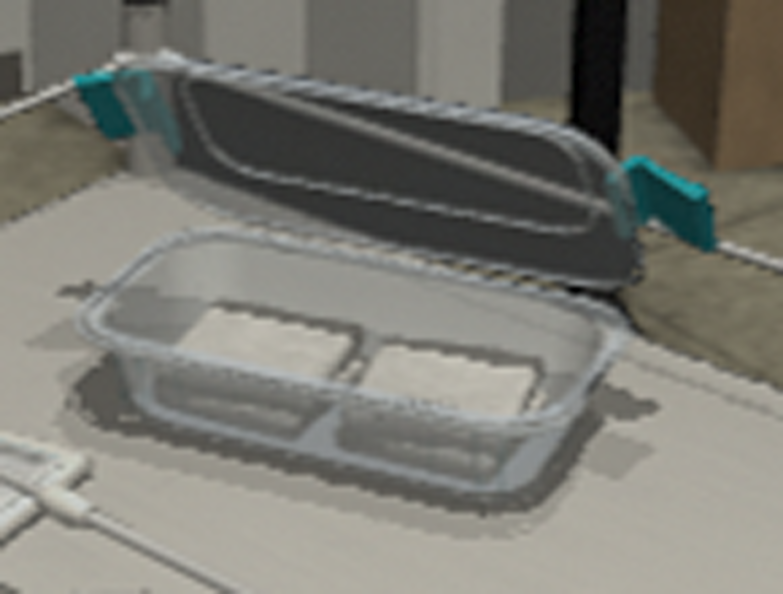

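```bash
cat > model.py <<'E'
import numpy as np, cv2
cams={n:dict(np.load(f"cam_{n}.npz")) for n in ("scene","top")}
H=np.array([.0585,0,.054])
def R(yaw): c,s=np.cos(yaw),np.sin(yaw); return np.array([[c,-s,0],[s,c,0],[0,0,1]])
def proj(n,P):
    P=np.atleast_2d(P); c=cams[n]; q=P@c["V"][:3,:3].T+c["V"][:3,3]; q=q@c["K"].T; return q[:,:2]/q[:,2:]
def ray(n,uv):
    c=cams[n]; Rv=c["V"][:3,:3]; o=-Rv.T@c["V"][:3,3]; d=Rv.T@np.linalg.inv(c["K"])@np.array([*uv,1.]); return o,d
def atz(n,uv,z): o,d=ray(n,uv); return o+d*(z-o[2])/d[2]
def lid(P,th):  # box-frame(shut)->box-frame
    D=np.atleast_2d(P)-H; c,s=np.cos(th),np.sin(th)
    return H+np.c_[D[:,0]*c+D[:,2]*s,D[:,1],-D[:,0]*s+D[:,2]*c]
def latch(P,a,side,th): # P (x,dy,dz) rel hinge at angle 0, side +1/-1
    P=np.atleast_2d(P);c,s=np.cos(a),np.sin(a)
    y=P[:,1]*c-P[:,2]*s; z=P[:,1]*s+P[:,2]*c
    return lid(np.c_[P[:,0],side*(.103+y),.063+z],th)
def W(P,p): return np.atleast_2d(P)@R(p[2]).T+np.array([p[0],p[1],0])
def boxpts(x,y,z): return np.array([[a,b,c] for a in x for b in y for c in z])
flap=boxpts([-.021,.021],[.0085,.0125],[-.032,-.006]); leg=boxpts([-.021,.021],[-.001,.0125],[-.006,-.002])
def latchw(p,side):
    a=p[4] if side>0 else p[5]
    return [W(latch(b,a,side,p[3]),p) for b in (flap,leg)]
def rr(hx,hy,z,r=.03,n=8):
    t=np.linspace(0,np.pi/2,n); o=[]
    for k,(sx,sy) in enumerate([(1,1),(-1,1),(-1,-1),(1,-1)]):
        for q in t:
            an=q+k*np.pi/2; o.append([sx*(hx-r)+r*np.cos(an),sy*(hy-r)+r*np.sin(an),z])
    return np.array(o+o[:1])
def overlay(n,img,p,f=1,off=(0,0)):
    def dl(P,c): cv2.polylines(img,[np.round((proj(n,P)-off)*f).astype(np.int32)],False,c,1,cv2.LINE_AA)
    dl(W(rr(.059,.109,.051),p),(0,0,255)); dl(W(lid(rr(.059,.109,.064),p[3]),p),(0,255,0)); dl(W(lid(rr(.059,.109,.051),p[3]),p),(255,255,0))
    for s in (1,-1):
        for P in latchw(p,s):
            for e in ((0,1),(2,3),(4,5),(6,7),(0,2),(1,3),(4,6),(5,7),(0,4),(1,5),(2,6),(3,7)): dl(P[list(e)],(255,0,255))
    return img
E
cat > fit0.py <<'E'
from model import *
from scipy.optimize import minimize
im={n:cv2.imread(f"pics/{n}0.png") for n in cams}
mask={}
for n in cams:
    h=cv2.cvtColor(im[n],cv2.COLOR_BGR2HSV); m=cv2.inRange(h,(80,90,50),(100,255,255))
    roi=np.zeros_like(m); 
    if n=="top": roi[110:225,215:375]=255
    else: roi[135:195,265:410]=255
    mask[n]=cv2.resize(m&roi,None,fx=4,fy=4,interpolation=cv2.INTER_LINEAR)>127
    print(n,(m&roi>0).sum())
def rend(n,p):
    m=np.zeros((1600,2560),np.uint8)
    for s in (1,-1):
        for P in latchw(p,s):
            q=np.round((proj(n,P)+.5)*4-.5).astype(np.int32); cv2.fillConvexPoly(m,cv2.convexHull(q),1)
    return m>0
P0=atz("top",(298,187),.05); p0=np.array([P0[0],P0[1],.5,1.25,1.2,1.2]); print(p0)
# rim front line points in top image (read by eye): convert to distance from rim x=-59 line
fr=(np.array([[400,545],[500,493],[600,440]])/5+[215,110])
def cost(p):
    c=0
    for n in cams:
        r=rend(n,p); c+=1-(r&mask[n]).sum()/max(1,(r|mask[n]).sum())
    e=[]
    for uv in fr:
        w=atz("top",uv,.051)-[p[0],p[1],0]; e.append((R(p[2]).T@w)[0]+.059)
    return c+ (np.array(e)**2).mean()/.003**2*.05
best=None
sc=np.array([.01,.01,.1,.1,.3,.3])
rng=np.random.default_rng(0)
for k in range(10):
    s=p0+rng.normal(size=6)*sc*(k>0)*.7
    S=np.vstack([s]+[s+np.eye(6)[i]*sc for i in range(6)])
    r=minimize(cost,s,method="Nelder-Mead",options=dict(initial_simplex=S,maxfev=500,xatol=1e-4,fatol=1e-4))
    print(r.fun.round(3),r.x.round(4))
    if best is None or r.fun<best.fun: best=r
p=best.x; np.save("p0.npy",p)
cv2.imwrite("pics/ov_top.png",overlay("top",cv2.resize(im["top"][110:230,215:375],None,fx=5,fy=5,interpolation=cv2.INTER_CUBIC),p,5,(214.6,109.6)))
cv2.imwrite("pics/ov_sc.png",overlay("scene",cv2.resize(im["scene"][135:245,265:410],None,fx=5,fy=5,interpolation=cv2.INTER_CUBIC),p,5,(264.6,134.6)))
E
python3 fit0.py
```

```text
scene 251
top 491
[0.56529103 0.12672202 0.5        1.25       1.2        1.2       ]
0.657 [0.5713 0.1253 0.516  0.9775 1.2488 1.293 ]
0.671 [0.5703 0.1244 0.5137 0.9971 1.239  1.3261]
0.662 [0.5712 0.1254 0.5145 0.9749 1.2425 1.3388]
0.678 [0.5713 0.1244 0.5291 1.0125 1.2264 1.1475]
0.67 [0.5707 0.1257 0.5107 0.9733 1.2446 1.3604]
0.65 [0.5716 0.1253 0.5159 0.9787 1.2297 1.284 ]
0.684 [0.5727 0.1258 0.5113 0.9815 1.1542 1.2708]
1.042 [0.5705 0.1249 0.5536 0.9308 2.0762 1.3276]
1.066 [0.5713 0.1248 0.538  0.905  1.9539 1.5474]
0.657 [0.5711 0.125  0.5168 0.9843 1.233  1.2919]
```

View pics/ov_top.png

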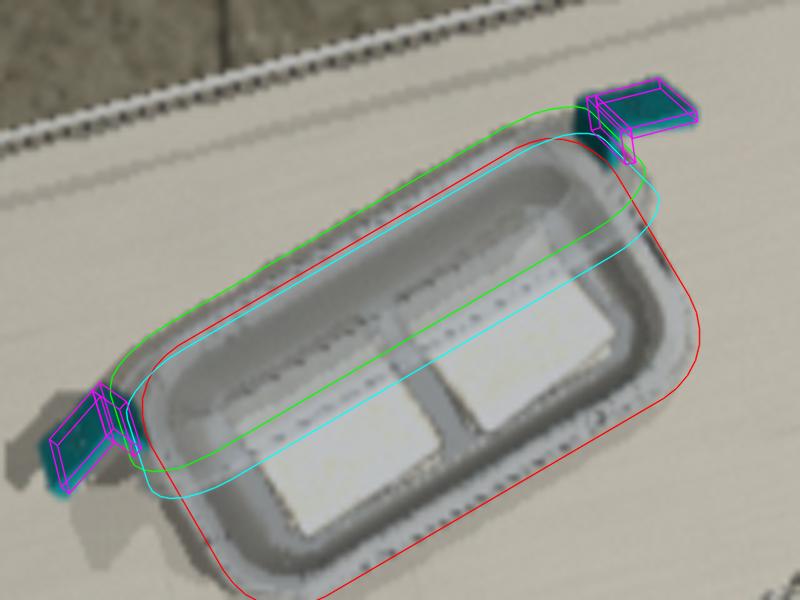

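View pics/ov_sc.png

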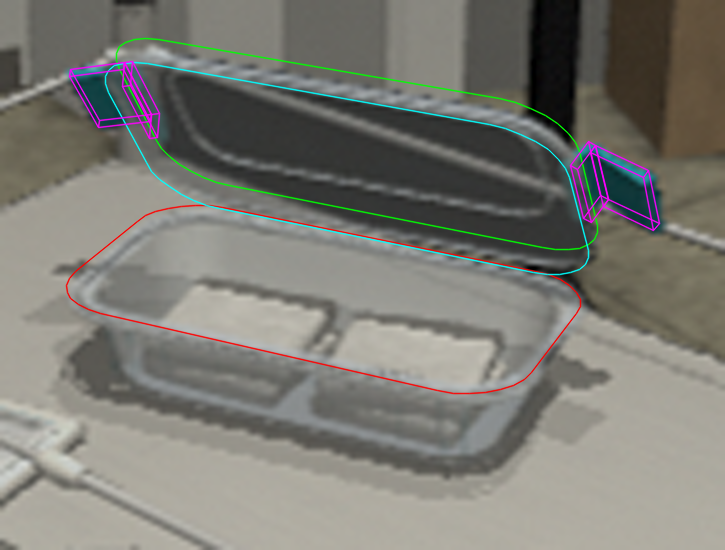

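The overlay fits both views. The box is at about (0.571, 0.125) with yaw 0.52, the lid is open about 0.98 rad, and the latches stand at about 1.25 rad. The lid edge comes out at z≈0.157, which is plausible. Next I'll triangulate a few points as an independent check and plan the poses.

```bash
cat > help.py <<'E'
from model import *
from workcell import bot, hand, kinematics, get_obs, vision, hand_in
from scipy.spatial.transform import Rotation as Ro
p=np.load("p0.npy"); TIP=.017
def quat(yaw,tilt=0):  # tool y down, tool z (jaws) along box x sign chosen
    z=np.array([np.cos(yaw),np.sin(yaw),0]); y=np.array([0,0,-1.]); x=np.cross(y,z)
    return Ro.from_matrix(np.c_[x,y,z]).as_quat()
def tcp_for(b): # tip-centre point in box frame -> TCP
    w=W(b,p)[0]; return w+[0,0,TIP]
def snap(tag):
    for n in cams:
        d=vision.read_camera(n); cv2.imwrite(f"pics/{n}_{tag}.png",d["frame"][:,:,::-1])
def st(m=""):
    o=get_obs(); print(m,"t%.2f"%o["time_s"],"pos",o["position"].round(4),"F",o["wrist_force"].round(1),"w%.3f"%o["gripper_width"]); return o
E
python3 - <<'E'
from help import *
def tri(a,b):
    A=[];B=[]
    for n,uv in (("scene",a),("top",b)):
        o,d=ray(n,uv); d/=np.linalg.norm(d); M=np.eye(3)-np.outer(d,d); A.append(M);B.append(M@o)
    return np.linalg.solve(sum(A),sum(B))
S=lambda u,v:(np.array([u,v])/5+[264.6,134.6]); T=lambda u,v:(np.array([u,v])/5+[214.6,109.6])
b=lambda P:R(p[2]).T@(P-[p[0],p[1],0])
# right latch: far end corner lower(front) & left latch outer corners
for nm,s,t in (("R end low",S(656,228),T(697,122)),("R end top",S(652,173),T(662,78)),("L end low",S(98,127),T(64,496)),("L end top",S(69,73),T(42,455))):
    P=tri(s,t); print(nm,P.round(4),b(P).round(4))
for s in (1,-1): print(s, [ (np.c_[(R(p[2]).T@(q-[p[0],p[1],0]).T).T]).round(3).tolist() for q in latchw(p,s)[:1]])
o=get_obs(); print(Ro.from_quat(o["orientation"]).as_matrix().round(2))
for yw in (p[2],p[2]+np.pi):
    for bp in ([.03,0,.2],[-.03,0,.06],[0,.13,.03],[0,-.13,.03],[0,.13,.12],[0,-.13,.12]): 
        q=kinematics.solve_ik(tcp_for(bp),quat(yw)); print(round(yw,2),bp,tcp_for(bp).round(3),None if q is None else np.round(q,2))
E
```

```text
R end low [0.6624 0.0145 0.1004] [ 0.0243 -0.1412  0.1004]
R end top [0.6748 0.0296 0.117 ] [ 0.0426 -0.1342  0.117 ]
L end low [0.5281 0.2565 0.0954] [0.0269 0.1356 0.0954]
L end top [0.5328 0.2663 0.1178] [0.0358 0.1418 0.1178]
1 [[[0.019, 0.136, 0.123], [0.027, 0.111, 0.128], [0.022, 0.137, 0.126], [0.03, 0.113, 0.13], [0.043, 0.136, 0.089], [0.05, 0.111, 0.093], [0.046, 0.137, 0.091], [0.053, 0.113, 0.096]]]
-1 [[[0.021, -0.136, 0.124], [0.027, -0.111, 0.129], [0.024, -0.137, 0.127], [0.03, -0.112, 0.131], [0.044, -0.136, 0.09], [0.05, -0.111, 0.094], [0.047, -0.137, 0.092], [0.054, -0.112, 0.096]]]
[[-0.92 -0.    0.4 ]
 [-0.4   0.   -0.92]
 [ 0.   -1.   -0.  ]]
0.52 [0.03, 0, 0.2] [0.598 0.14  0.217] [ 0.23  0.34  1.67 -0.    1.13 -0.29]
0.52 [-0.03, 0, 0.06] [0.546 0.11  0.077] [ 0.2   0.43  1.9  -0.    0.81 -0.32]
0.52 [0, 0.13, 0.03] [0.507 0.238 0.047] [ 0.44  0.48  1.9  -0.    0.76 -0.08]
0.52 [0, -0.13, 0.03] [0.636 0.012 0.047] [ 0.02  0.57  1.73 -0.    0.84 -0.5 ]
0.52 [0, 0.13, 0.12] [0.507 0.238 0.137] [ 0.44  0.35  1.85 -0.    0.94 -0.08]
0.52 [0, -0.13, 0.12] [0.636 0.012 0.137] [ 0.02  0.46  1.68 -0.    1.   -0.5 ]
3.66 [0.03, 0, 0.2] [0.598 0.14  0.217] [ 0.23  0.34  1.67 -0.    1.13  2.85]
3.66 [-0.03, 0, 0.06] [0.546 0.11  0.077] [ 0.2   0.43  1.9  -0.    0.81  2.82]
3.66 [0, 0.13, 0.03] [0.507 0.238 0.047] None
3.66 [0, -0.13, 0.03] [0.636 0.012 0.047] [ 0.02  0.57  1.73 -0.    0.84  2.64]
3.66 [0, 0.13, 0.12] [0.507 0.238 0.137] None
3.66 [0, -0.13, 0.12] [0.636 0.012 0.137] [ 0.02  0.46  1.68 -0.    1.    2.64]
```

Run:
```python
from help import *
q=quat(p[2])
hand.move_gripper(0.0,strength=20)
o=get_obs(); P=o["position"].copy(); P[2]=.30; bot.servo_line(P,velocity=.25)
def c(th): 
    b=lid([-.0465,0,.064],th)[0]; return tcp_for(b+[.0145,0,0])
s=c(1.2)
bot.reach(s+[0,0,.11],q); st("above")
bot.servo_line(s,q,velocity=.15); st("start")
for th in (1.0,.85,.7,.55):
    bot.servo_line(c(th),q,velocity=.1); st(th)
snap("lid1")
```

```text
above t4.16 pos [0.6103 0.1463 0.2825] F [ 0.2 -0.9 -0. ] w-0.000
start t5.04 pos [0.6108 0.1472 0.1733] F [1.1 0.4 0.4] w0.000
1.0 t5.40 pos [0.5934 0.1375 0.1656] F [0.7 0.7 0.2] w-0.000
0.85 t5.71 pos [0.5814 0.1308 0.1566] F [-0.5  0.3  0.1] w0.000
0.7 t6.02 pos [0.5709 0.1249 0.1463] F [ 0.7 -0.5 -0. ] w-0.000
0.55 t6.33 pos [0.5618 0.1198 0.1343] F [ 0.  -0.3  0.4] w-0.000
```

Run:
```python
import cv2
t=cv2.imread("pics/top_lid1.png");s=cv2.imread("pics/scene_lid1.png")
cv2.imwrite("pics/top1c.png",cv2.resize(t[100:240,195:375],None,fx=4,fy=4,interpolation=cv2.INTER_CUBIC)[:600])
cv2.imwrite("pics/scene1c.png",cv2.resize(s[95:245,245:430],None,fx=4,fy=4,interpolation=cv2.INTER_CUBIC)[:600])
```

```text
(no output)
```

View pics/top1c.png

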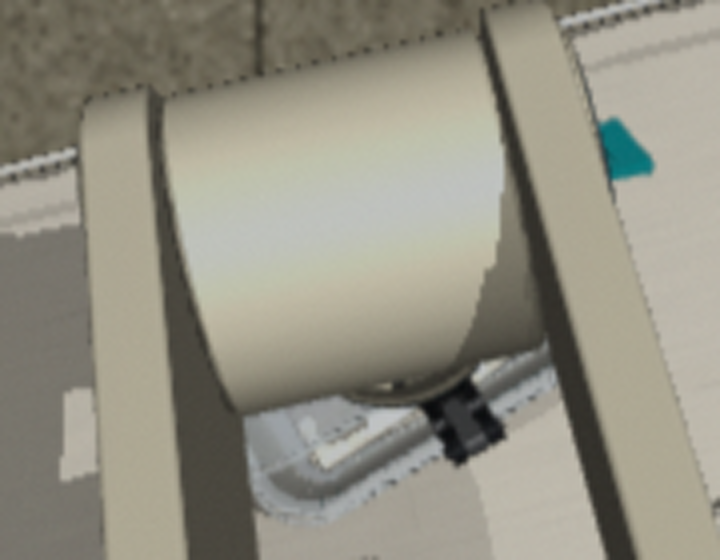

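View pics/scene1c.png

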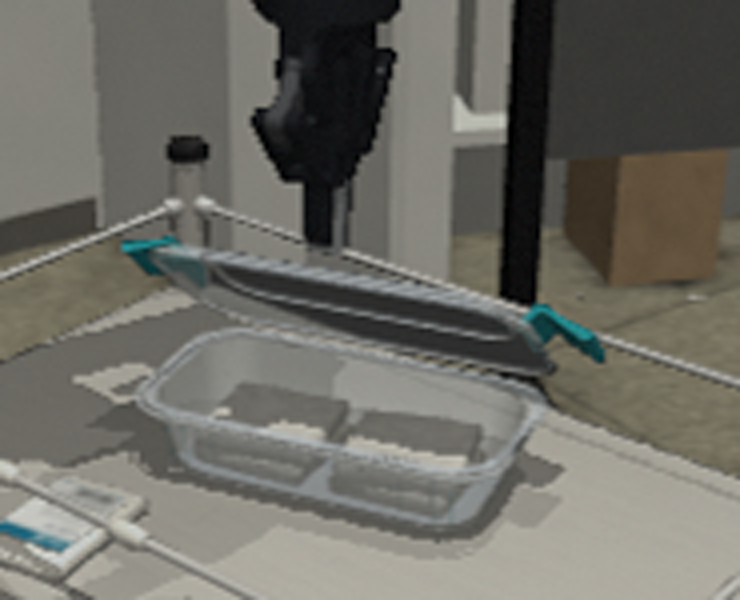

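The fingertips are on the lid's outer face near (320,245) in the crop. The lid has moved part of the way and the box hasn't shifted, so I'll continue.

Run:
```python
from help import *
q=quat(p[2])
def c(th): 
    b=lid([-.0465,0,.064],th)[0]; return tcp_for(b+[.0145,0,0])
for th in (.4,.25,.12,.05,0.):
    bot.servo_line(c(th),q,velocity=.08); st(th)
for k in range(1,11):
    o=get_obs()
    if np.linalg.norm(o["wrist_force"])>8: break
    bot.servo_line(c(0)-[0,0,.0015*k],q,velocity=.03); st(k)
```

```text
0.4 t6.78 pos [0.5539 0.1154 0.1207] F [ 0.2 -1.3 -0.5] w0.000
0.25 t7.12 pos [0.5482 0.1122 0.1062] F [-0.1 -0.6 -0.2] w0.000
0.12 t7.45 pos [0.545  0.1103 0.093 ] F [0.3 0.5 0.1] w0.000
0.05 t7.70 pos [0.544  0.1097 0.0858] F [ 0.  -0.8 -0.8] w0.000
0.0 t7.95 pos [0.5435 0.1094 0.0807] F [ 0.5  1.4 -0.8] w-0.000
1 t8.20 pos [0.5437 0.1095 0.0794] F [ 0.7 -1.3 -0.2] w-0.000
2 t8.45 pos [0.5437 0.1095 0.078 ] F [ 0.2 -0.7 -0.2] w0.000
3 t8.70 pos [0.5437 0.1095 0.0764] F [ 0.1 -0.1  0.6] w-0.000
4 t8.95 pos [0.5438 0.1095 0.0749] F [0.3 0.2 0. ] w-0.000
5 t9.20 pos [0.5437 0.1095 0.0734] F [ 0.8 -0.2  0.6] w0.000
6 t9.45 pos [0.5437 0.1095 0.0719] F [-0.3 -0.4  0.5] w-0.000
7 t9.70 pos [0.5437 0.1095 0.0704] F [ 0.8 -0.   0.8] w-0.000
8 t9.95 pos [0.5437 0.1095 0.0689] F [-0.3  0.5  0. ] w-0.000
9 t10.20 pos [0.5438 0.1095 0.0674] F [-0.3 -0.   1.2] w-0.000
10 t10.45 pos [0.5438 0.1095 0.0659] F [0.5 0.4 0.1] w-0.000
```

Run:
```python
from help import *
snap("lid2")
t=cv2.imread("pics/top_lid2.png");s=cv2.imread("pics/scene_lid2.png")
cv2.imwrite("pics/top2c.png",cv2.resize(t[100:240,195:375],None,fx=4,fy=4,interpolation=cv2.INTER_CUBIC)[:600])
cv2.imwrite("pics/scene2c.png",cv2.resize(s[95:245,245:430],None,fx=4,fy=4,interpolation=cv2.INTER_CUBIC)[:600])
```

```text
(no output)
```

View pics/top2c.png

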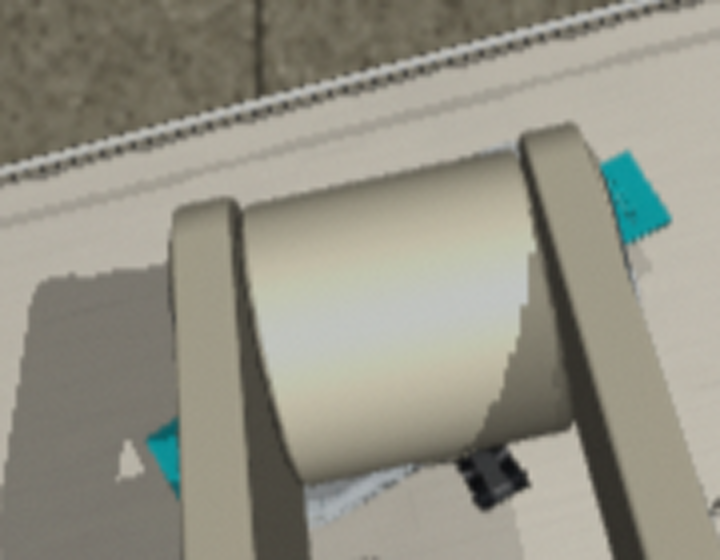

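View pics/scene2c.png

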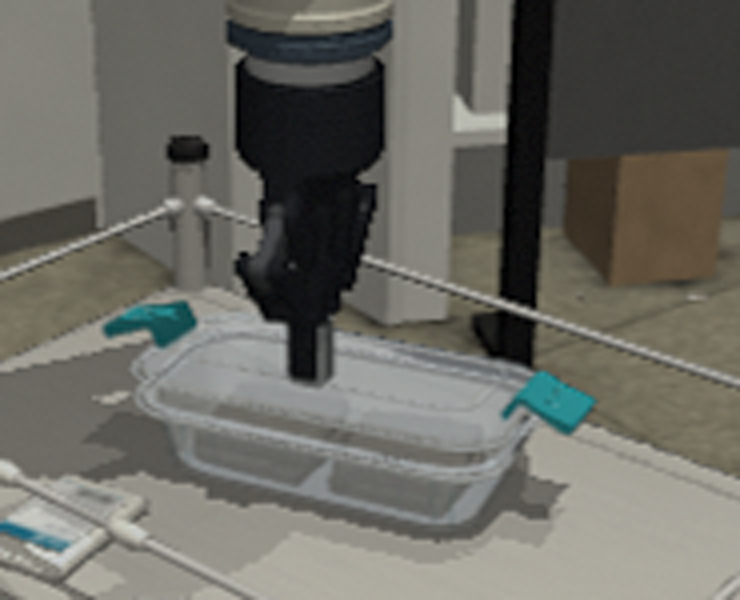

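Run:
```python
from help import *
o=st(); P=o["position"]; print("y axis",Ro.from_quat(o["orientation"]).as_matrix()[:,1])
s=cv2.imread("pics/scene_lid2.png"); f=4; off=np.array([244.6,94.6])
img=cv2.resize(s[95:245,245:430],None,fx=4,fy=4,interpolation=cv2.INTER_CUBIC)
pp=p.copy(); pp[3]=.0
overlay("scene",img,pp,4,off)
for d,cc in ((0,(0,0,255)),(.017,(0,255,255))):
    uv=proj("scene",P-[0,0,d])[0]; print(d,uv); cv2.circle(img,tuple(((uv-off)*f).astype(int)),4,cc,-1)
cv2.imwrite("pics/sc2o.png",img)
```

```text
t10.55 pos [0.5438 0.1095 0.0659] F [-0.2  0.4  0.8] w0.000
y axis [-1.69828451e-05  6.23818229e-05 -9.99999998e-01]
0 [322.64140681 193.02419635]
0.017 [322.66365134 199.98498891]
```

View pics/sc2o.png

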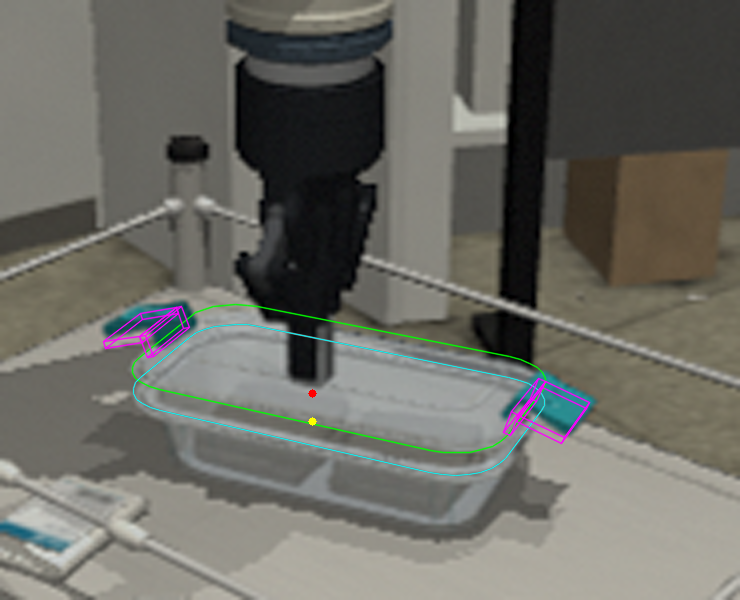

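Run:
```python
from help import *
for z in (.207,.2237,.28): print(z,proj("scene",[.2494,-.5726,z]))
s=cv2.imread("pics/scene0.png")
cv2.imwrite("pics/s0g.png",cv2.resize(s[250:400,460:640],None,fx=4,fy=4,interpolation=cv2.INTER_CUBIC))
t=cv2.imread("pics/scene_lid2.png")
cv2.imwrite("pics/s2g.png",cv2.resize(t[155:215,285:365],None,fx=10,fy=10,interpolation=cv2.INTER_NEAREST))
```

```text
0.207 [[587.41306248 561.25695209]]
0.2237 [[595.42720922 546.00685953]]
0.28 [[626.47282536 486.93026223]]
```

View pics/s0g.png

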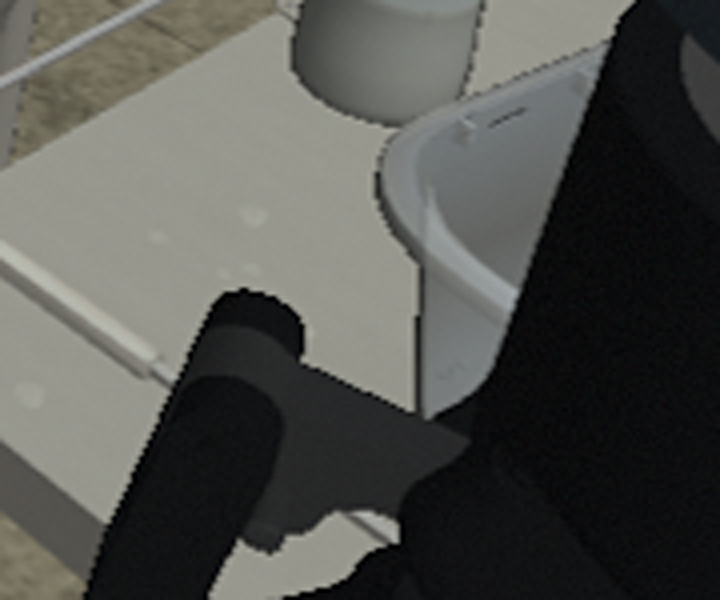

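View pics/s2g.png

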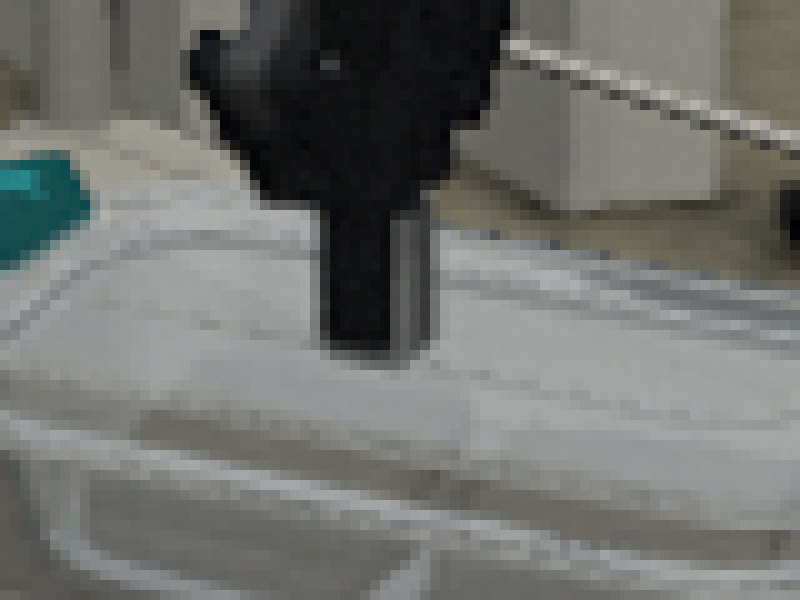

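The fingertips show at (322.5,190) in the scene view, about 9 px (≈23 mm) above where the reported TCP puts them. I'll raise the arm clear of the box and compare the tip position in free space before pushing further.

Run:
```python
from help import *
o=get_obs(); P=o["position"].copy()
bot.servo_line(P+[0,0,.06],velocity=.2); o=st()
snap("up")
P=o["position"]
s=cv2.imread("pics/scene_up.png"); off=np.array([244.6,94.6])
img=cv2.resize(s[95:245,245:430],None,fx=4,fy=4,interpolation=cv2.INTER_CUBIC)
for d,cc in ((0,(0,0,255)),(.017,(0,255,255))):
    uv=proj("scene",P-[0,0,d])[0]; print(d,uv); cv2.circle(img,tuple(((uv-off)*4).astype(int)),2,cc,-1)
cv2.imwrite("pics/upo.png",img)
s=cv2.imread("pics/top_up.png"); off=np.array([194.6,99.6])
img=cv2.resize(s[100:240,195:375],None,fx=4,fy=4,interpolation=cv2.INTER_CUBIC)
for d,cc in ((0,(0,0,255)),(.017,(0,255,255))):
    uv=proj("top",P-[0,0,d])[0]; print(d,uv); cv2.circle(img,tuple(((uv-off)*4).astype(int)),2,cc,-1)
cv2.imwrite("pics/upt.png",img)
```

```text
t11.00 pos [0.5441 0.1096 0.1265] F [ 0.4 -0.8 -1.1] w-0.000
0 [322.66295099 167.23598521]
0.017 [322.68566656 174.61303083]
0 [305.39340675 194.61853184]
0.017 [305.68050707 195.26030844]
```

View pics/upo.png

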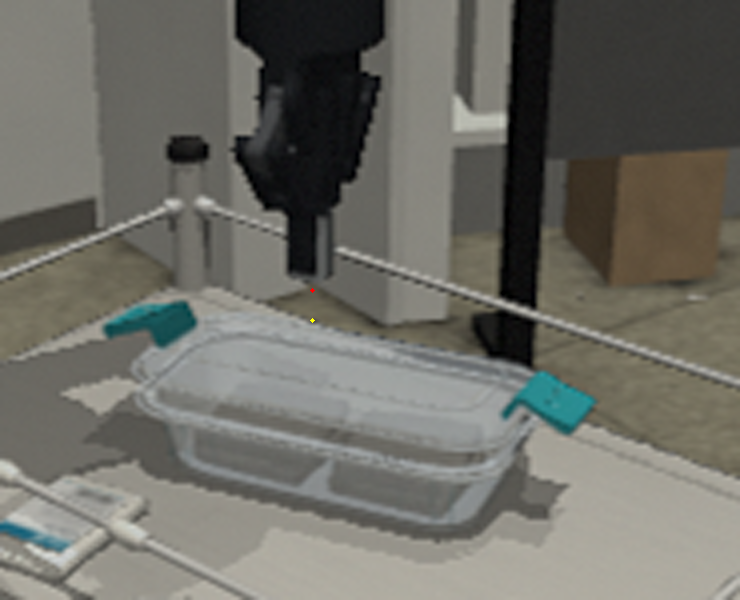

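View pics/upt.png

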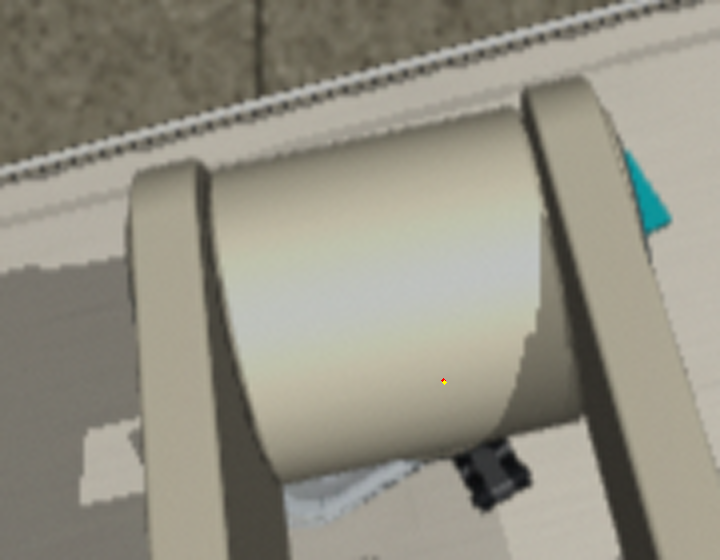

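In free space the tips show at (322.6,163.9), so they really stand about 7 mm behind the reported TCP rather than 17 mm ahead. That matches the lid still being about 0.1 rad open. I'll push on down, stopping on force.

Run:
```python
from help import *
q=quat(p[2])
P=get_obs()["position"].copy(); P[2]=.067
bot.servo_line(P,q,velocity=.2); st()
z=.065
while z>.044:
    P[2]=z; bot.servo_line(P,q,velocity=.05); o=st(round(z,4))
    if o["wrist_force"][2]>6: break
    z-=.002
snap("lid3")
for n,(r0,r1,c0,c1) in dict(scene=(95,245,245,430),top=(100,240,195,375)).items():
    s=cv2.imread(f"pics/{n}_lid3.png"); cv2.imwrite(f"pics/{n}3c.png",cv2.resize(s[r0:r1,c0:c1],None,fx=4,fy=4,interpolation=cv2.INTER_CUBIC))
```

```text
t11.54 pos [0.5423 0.1092 0.0662] F [0.5 0.4 0.3] w-0.000
0.065 t11.79 pos [0.5437 0.1095 0.0659] F [ 0.4 -0.   0.2] w-0.000
0.063 t12.04 pos [0.5431 0.1094 0.0632] F [ 0.2  0.1 -0.8] w0.000
0.061 t12.29 pos [0.5431 0.1094 0.061 ] F [0.7 0.5 1. ] w-0.000
0.059 t12.54 pos [0.5429 0.1094 0.0588] F [-0.2 -0.3  0.6] w-0.000
0.057 t12.79 pos [0.5429 0.1094 0.0568] F [ 0.4 -0.2  0.2] w-0.000
0.055 t13.04 pos [0.5431 0.1094 0.0563] F [-5.5 -2.  19.4] w0.000
```

View pics/scene3c.png

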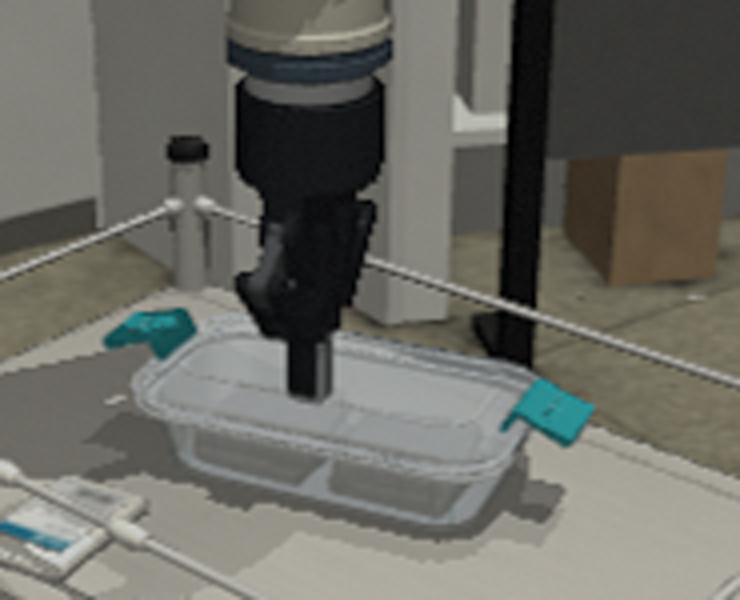

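The lid is shut: firm contact at TCP z=0.0563, with 19 N. That puts the closed tips 7.7 mm behind the TCP, and I'll use that value from here. Next is the left latch: I'll move over it and look again.

```bash
sed -i 's/TIP=.017/TIP=-.0077/' help.py
cat >> help.py <<'E'
def crops(tag,f=4):
    for n,(r0,r1,c0,c1) in dict(scene=(95,245,245,430),top=(100,240,195,375)).items():
        s=cv2.imread(f"pics/{n}_{tag}.png"); im=cv2.resize(s[r0:r1,c0:c1],None,fx=f,fy=f,interpolation=cv2.INTER_CUBIC)
        pp=p.copy(); pp[3]=0; cv2.imwrite(f"pics/{n}_{tag}c.png",im)
        overlay(n,im,pp,f,(c0-.4,r0-.4)); cv2.imwrite(f"pics/{n}_{tag}o.png",im)
E
python3 - <<'E'
from help import *
q=quat(p[2])
P=get_obs()["position"].copy(); P[2]+=.05
bot.servo_line(P,q,velocity=.2)
T=tcp_for([0,.143,.10]); bot.servo_line(T,q,velocity=.25); o=st()
snap("L0"); crops("L0")
print(proj("scene",o["position"]-[0,0,TIP]))
E
```

```text
t14.29 pos [0.5007 0.2489 0.0916] F [ 0.7 -0.1  0.4] w0.000
[[272.08682207 162.17012679]]
```

View pics/scene_L0o.png

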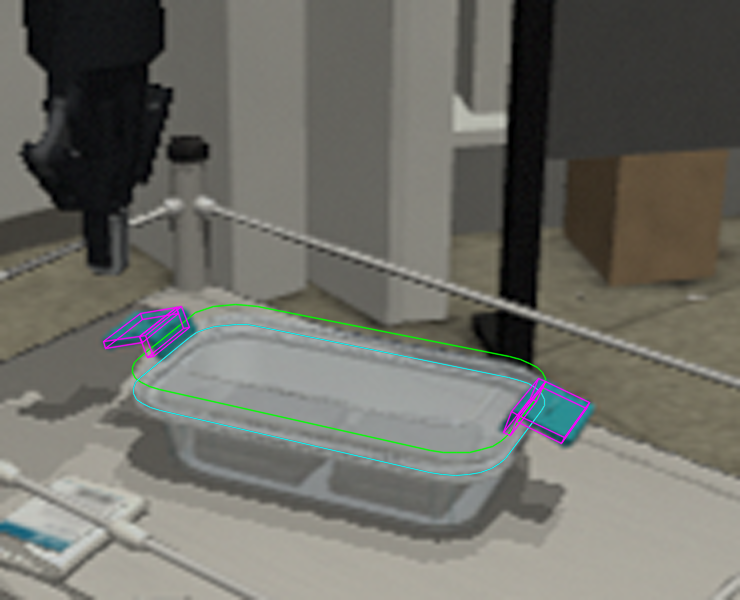

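View pics/top_L0o.png

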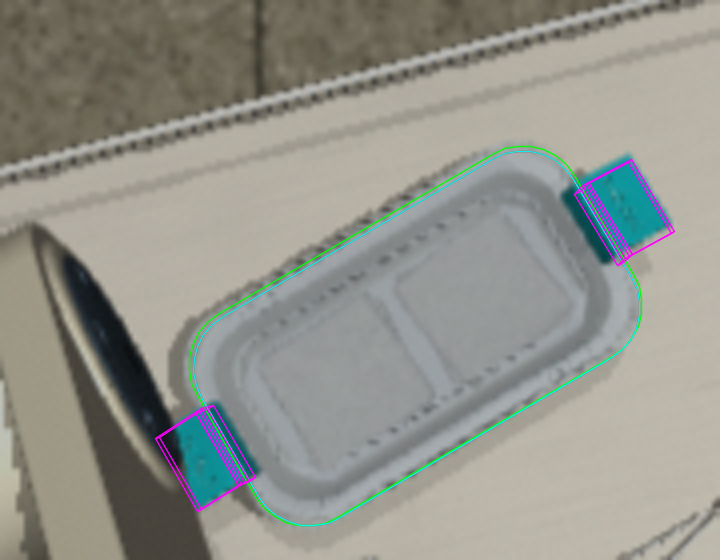

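The overlay fits the shut box in both views and the tips appear within 1 px of the prediction. Now pushing the left latch down.

```bash
cat >> help.py <<'E'
def b_of(pos): w=pos-[0,0,TIP]-[p[0],p[1],0]; return R(p[2]).T@w
def push_latch(side):
    q=quat(p[2]); rt=R(p[2]).T
    def go(y,z,v=.08):
        bot.servo_line(tcp_for([0,side*y,z]),q,velocity=v); o=get_obs()
        f=rt@o["wrist_force"]; b=b_of(o["position"]); print("cmd",round(y,4),round(z,4),"t%.2f"%o["time_s"],"b",b.round(4),"Fb",f.round(1)); return f
    go(.141,.085,.15)
    for z in (.075,.068,.061,.054,.047,.041):
        f=go(.141,z)
        if f[2]>12: print("high force z"); return
    for y in (.136,.132,.129,.1275,.126,.1245,.123):
        f=go(y,.041,.06)
        if side*f[1]>6: print("contact stop"); break
E
python3 - <<'E'
from help import *
push_latch(1)
snap("L1"); crops("L1")
E
```

```text
cmd 0.141 0.085 t14.64 b [-0.001   0.14    0.0844] Fb [ 0.2 -0.6  0.3]
cmd 0.141 0.075 t14.92 b [-0.0004  0.1409  0.0746] Fb [-0.2  0.1 -0.6]
cmd 0.141 0.068 t15.17 b [-0.0003  0.1411  0.0676] Fb [-0.  -0.   0.2]
cmd 0.141 0.061 t15.42 b [-0.0004  0.1411  0.0605] Fb [0.6 0.2 0.3]
cmd 0.141 0.054 t15.67 b [-0.0004  0.141   0.0535] Fb [-0.3 -0.5  0.3]
cmd 0.141 0.047 t15.92 b [-0.0004  0.141   0.0465] Fb [0.6 0.4 1.3]
cmd 0.141 0.041 t16.17 b [-0.0004  0.141   0.0405] Fb [0.1 0.8 0.1]
cmd 0.136 0.041 t16.42 b [1.000e-04 1.356e-01 4.110e-02] Fb [-0.7  0.3 -0.1]
cmd 0.132 0.041 t16.67 b [1.000e-04 1.317e-01 4.110e-02] Fb [-0.3  0.7  1.2]
cmd 0.129 0.041 t16.92 b [0.     0.1288 0.041 ] Fb [-0.3  0.4 -0.2]
cmd 0.1275 0.041 t17.17 b [-0.      0.1274  0.041 ] Fb [-0.1  0.1 -0.7]
cmd 0.126 0.041 t17.42 b [-1.00e-04  1.26e-01  4.09e-02] Fb [-0.   1.6 -0.5]
cmd 0.1245 0.041 t17.67 b [-0.0002  0.1246  0.0409] Fb [-0.9  2.2 -2. ]
cmd 0.123 0.041 t17.92 b [-1.000e-04  1.231e-01  4.090e-02] Fb [-0.4  4.3 -1.6]
```

View pics/scene_L1c.png

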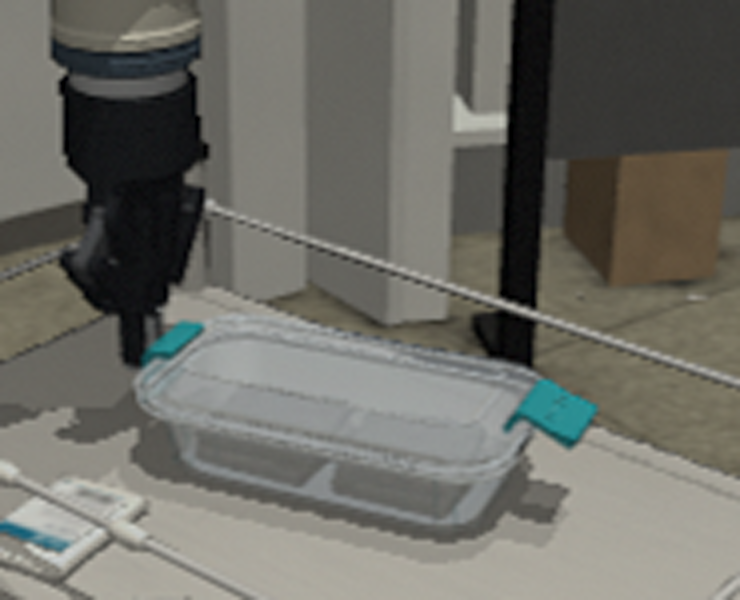

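The left latch is folded down at about (175,342) in the crop, and the side force rose to 4 N at its stop. Now the right latch.

Run:
```python
from help import *
q=quat(p[2])
bot.servo_line(tcp_for([0,.14,.041]),q,velocity=.15)
bot.servo_line(tcp_for([0,.142,.13]),q,velocity=.2)
bot.servo_line(tcp_for([0,-.145,.12]),q,velocity=.25); st()
snap("R0"); crops("R0")
```

```text
t20.18 pos [6.424e-01 2.000e-04 1.120e-01] F [ 0.3 -0.7  0.4] w-0.000
```

View pics/scene_R0o.png

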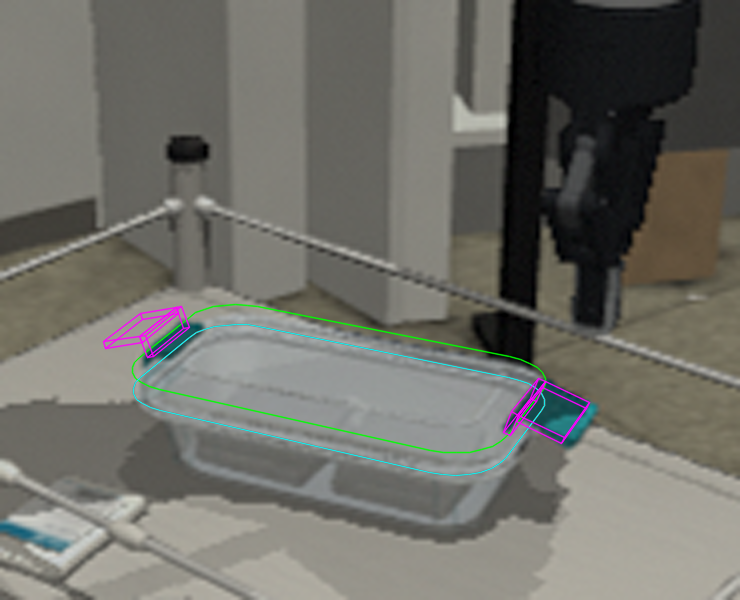

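View pics/top_R0o.png

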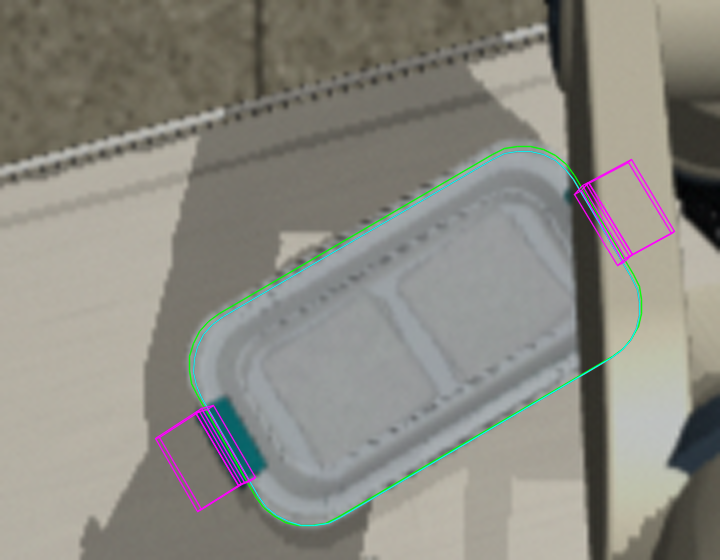

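The left latch lies flat in both views and the box has moved 2 mm at most. Pushing the right latch.

Run:
```python
from help import *
push_latch(-1)
snap("R1"); crops("R1")
```

```text
cmd 0.141 0.085 t20.66 b [-0.0003 -0.1403  0.0847] Fb [ 0.5 -0.4  0.8]
cmd 0.141 0.075 t20.93 b [-1.00e-04 -1.41e-01  7.50e-02] Fb [-0.2 -0.5  0.2]
cmd 0.141 0.068 t21.18 b [-0.0003 -0.1409  0.0676] Fb [-0.1  0.5  0.3]
cmd 0.141 0.061 t21.43 b [-0.0002 -0.1409  0.0605] Fb [ 0.3 -0.  -0.1]
cmd 0.141 0.054 t21.68 b [-0.0003 -0.1408  0.0534] Fb [ 0.1 -0.1  0.6]
cmd 0.141 0.047 t21.93 b [-0.0004 -0.1408  0.0464] Fb [-0.2  1.  -0.2]
cmd 0.141 0.041 t22.18 b [-0.0003 -0.1408  0.0405] Fb [ 0.8  0.6 -0. ]
cmd 0.136 0.041 t22.43 b [-0.     -0.1356  0.0411] Fb [-0.6 -0.7 -1. ]
cmd 0.132 0.041 t22.68 b [ 0.     -0.1316  0.041 ] Fb [-0.   0.9 -0.4]
cmd 0.129 0.041 t22.93 b [ 1.00e-04 -1.29e-01  4.11e-02] Fb [ 0.7 -1.5  0.2]
cmd 0.1275 0.041 t23.18 b [ 1.000e-04 -1.277e-01  4.110e-02] Fb [ 0.  -3.3 -1.3]
cmd 0.126 0.041 t23.43 b [ 0.     -0.1262  0.0411] Fb [-0.2 -4.8 -1.3]
cmd 0.1245 0.041 t23.68 b [ 0.     -0.1246  0.0411] Fb [-0.2 -5.6 -1.1]
cmd 0.123 0.041 t23.93 b [ 0.    -0.123  0.041] Fb [ 0.3 -3.9 -0.3]
```

View pics/scene_R1c.png

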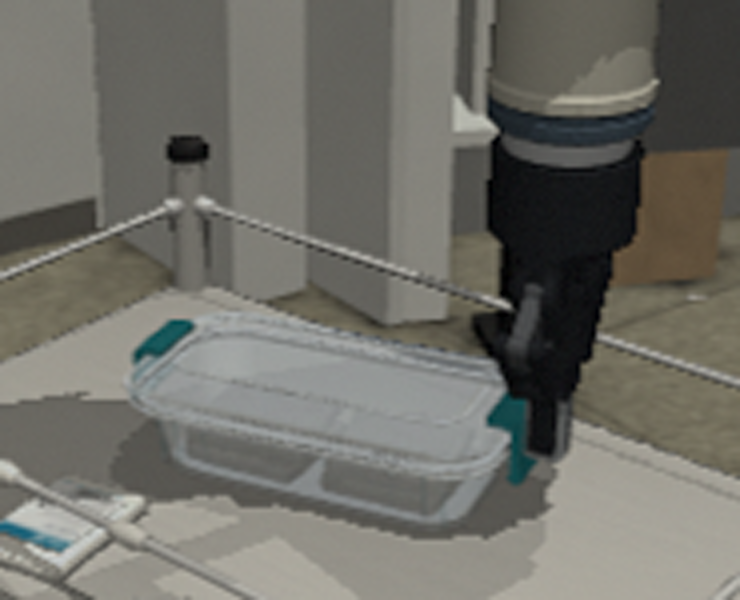

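The right latch is down at about (520,440), and the box slid a few millimetres at about 4–5 N. I'll retract clear and check everything.

Run:
```python
from help import *
q=quat(p[2])
bot.servo_line(tcp_for([0,-.137,.041]),q,velocity=.15)
bot.servo_line(tcp_for([0,-.142,.25]),q,velocity=.25)
bot.reach([.32,-.45,.30],quat(-.2)); bot.dwell(.5); st()
snap("end"); crops("end")
s=cv2.imread("pics/scene_end.png"); cv2.imwrite("pics/endb.png",cv2.resize(s[160:240,265:400],None,fx=5.9,fy=5.9,interpolation=cv2.INTER_CUBIC))
a=cv2.imread("pics/top0.png"); b=cv2.imread("pics/top_end.png")
cv2.imwrite("pics/topcmp.png",np.vstack([a[90:320,150:490],b[90:320,150:490]]))
```

```text
t27.77 pos [ 0.3201 -0.4499  0.3   ] F [ 0.3 -0.2  0. ] w0.000
```

View pics/endb.png

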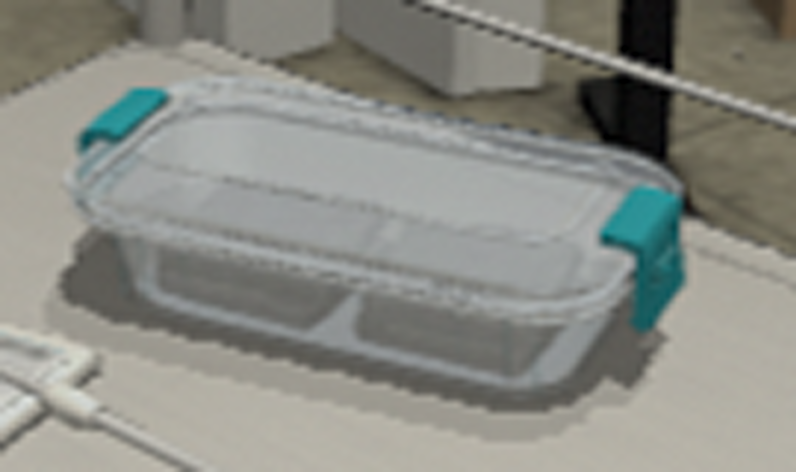

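View pics/top_endo.png

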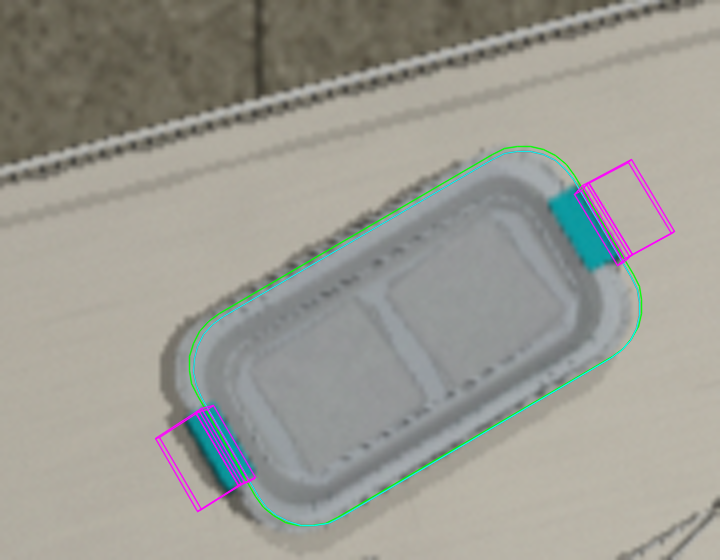

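View pics/topcmp.png

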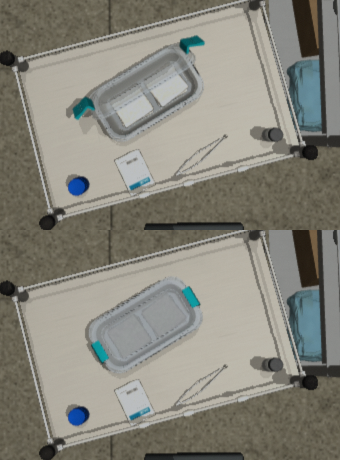

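Everything looks shut, and the four items have not moved in the top view. I'll refit the lid and latch angles numerically before handing in.

Run:
```python
from model import *
from scipy.optimize import minimize
mask={}
for n in cams:
    im=cv2.imread(f"pics/{n}_end.png"); h=cv2.cvtColor(im,cv2.COLOR_BGR2HSV); m=cv2.inRange(h,(80,110,40),(100,255,255))
    roi=np.zeros_like(m)
    if n=="top": roi[110:235,215:375]=255
    else: roi[135:225,265:410]=255
    mask[n]=cv2.resize(m&roi,None,fx=4,fy=4,interpolation=cv2.INTER_LINEAR)>127
leg2=boxpts([-.021,.021],[-.007,.0125],[-.006,-.001])
def rend(n,p):
    m=np.zeros((1600,2560),np.uint8)
    for s,a in ((1,p[4]),(-1,p[5])):
        for b in (flap,leg2):
            if n=="scene" and s==1 and b is flap: continue
            q=np.round((proj(n,W(latch(b,a,s,p[3]),p))+.5)*4-.5).astype(np.int32); cv2.fillConvexPoly(m,cv2.convexHull(q),1)
    return m>0
p=np.load("p0.npy")
def cost(x):
    return sum(1-(r&mask[n]).sum()/(r|mask[n]).sum() for n in cams for r in [rend(n,x)])
for k,(t,a,b) in enumerate(((0.02,.05,.05),(.08,.2,.2),(0.,.3,0.))):
    s=np.array([p[0],p[1]+.004,p[2],t,a,b]); sc=np.array([.006,.006,.03,.05,.15,.15])
    r=minimize(cost,s,method="Nelder-Mead",options=dict(initial_simplex=np.vstack([s]+[s+np.eye(6)[i]*sc for i in range(6)]),maxfev=700))
    print(r.fun.round(3),r.x.round(3))
x=r.x
for n,(r0,r1,c0,c1) in dict(scene=(160,240,265,400),top=(130,240,225,365)).items():
    im=cv2.resize(cv2.imread(f"pics/{n}_end.png")[r0:r1,c0:c1],None,fx=5,fy=5,interpolation=cv2.INTER_CUBIC)
    cv2.imwrite(f"pics/fin_{n}.png",overlay(n,im,x,5,(c0-.4,r0-.4)))
for n in cams: 
  for P,nm in (([0,.1155,.031],"L"),([0,.103,.063],"Lh")): pass
def hsvc(f,lo,hi,roi):
    im=cv2.imread(f); h=cv2.cvtColor(im,cv2.COLOR_BGR2HSV); m=cv2.inRange(h,lo,hi); q=np.zeros_like(m); q[roi[0]:roi[1],roi[2]:roi[3]]=255; M=cv2.moments(m&q,True); return (M["m10"]/M["m00"],M["m01"]/M["m00"])
for f in ("pics/top0.png","pics/top_end.png"): print(f,"jar",np.round(hsvc(f,(105,120,40),(130,255,255),(255,295,205,250)),1),"vial",np.round(hsvc(f,(0,0,0),(179,255,100),(210,238,408,438)),1),"pack",np.round(hsvc(f,(90,120,40),(110,255,255),(240,290,260,310)),1))
a=cv2.imread("pics/top0.png").astype(int);b=cv2.imread("pics/top_end.png").astype(int)
d=abs(a-b).max(2)>40; d[:, :]&=True; print("changed px in forceps region",d[215:275,320:400].sum())
```

```text
0.43 [0.571 0.132 0.522 0.02  0.028 0.125]
0.432 [ 0.571  0.132  0.531  0.031 -0.08   0.122]
0.444 [0.571 0.132 0.521 0.044 0.042 0.148]
pics/top0.png jar [227.7 275.7] vial [421.8 224.5] pack [288.  274.2]
pics/top_end.png jar [227.7 275.8] vial [421.8 224.5] pack [287.9 274.2]
changed px in forceps region 0
```

```bash
ls pics/fin*
```

```text
pics/fin_scene.png
pics/fin_top.png
```

View pics/fin_scene.png

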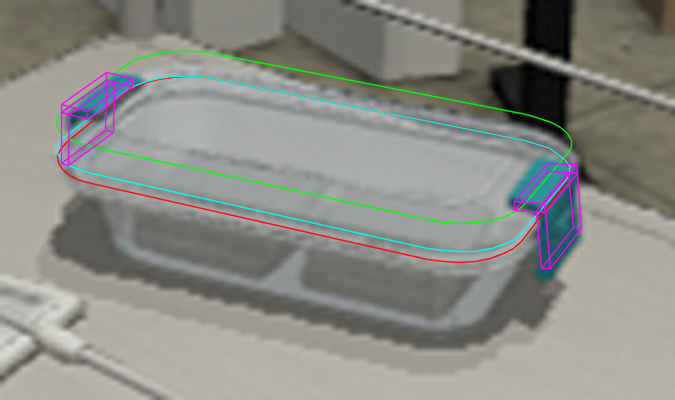

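View pics/fin_top.png

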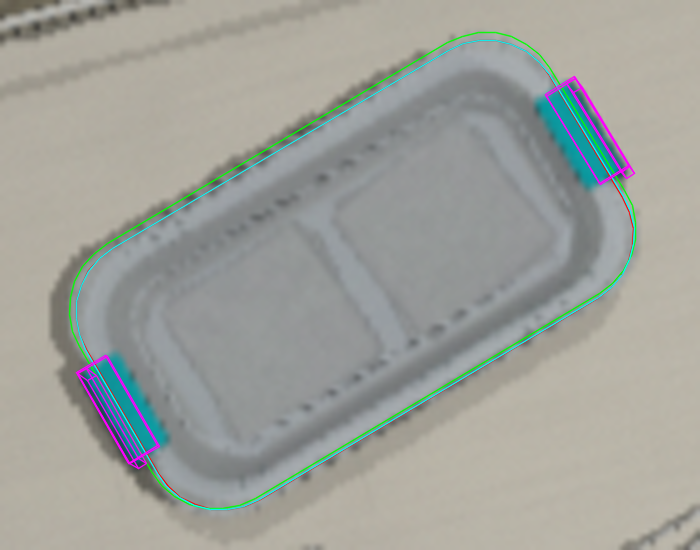

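The jar, vial, pack and forceps are unchanged. The right latch fit of 0.12–0.15 rad is close to the limit and only rough, so I'll look closer at both latches.

Run:
```python
import cv2,numpy as np
t=cv2.imread("pics/top_end.png");s=cv2.imread("pics/scene_end.png")
f=lambda im,r,c:cv2.resize(im[r:r+37,c:c+37],None,fx=8,fy=8,interpolation=cv2.INTER_NEAREST)
cv2.imwrite("pics/zoom.png",np.vstack([np.hstack([f(t,193,230),f(t,138,325)]),np.hstack([f(s,168,268),f(s,185,355)])]))
```

```text
(no output)
```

View pics/zoom.png

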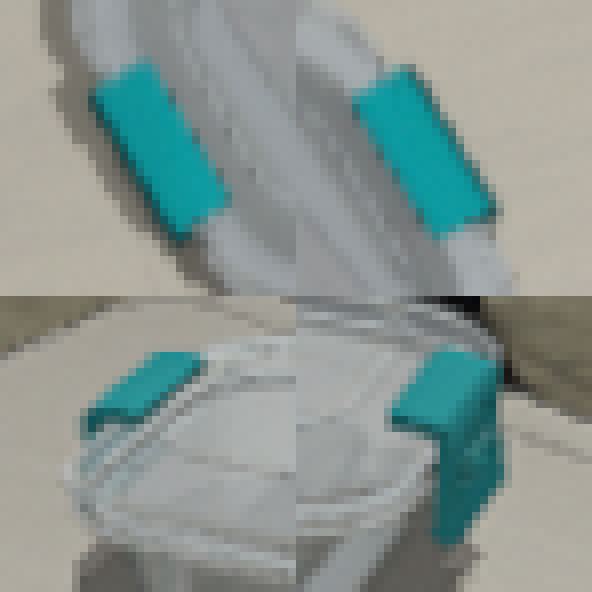

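In the enlarged view the right flap's edges run straight down the scene image (columns about 436 and 500), which puts it within about 0.05 rad of flat. From above, neither flap sticks out past its hinge leg. The lid sits down on the rim and nothing is near the arm, so I'm handing in.

Run:
```python
from help import *
st(); hand_in()
```

```text
t27.88 pos [ 0.32 -0.45  0.3 ] F [ 0.5  0.  -1.2] w-0.000
the job is handed in; nothing more can be done
```

I pushed the lid shut with the closed fingertips. I then folded each latch down and in against the box, left one first, moved the arm well clear and handed in at 27.9 s. No verdict was reported.

**Last checks**
- **Lid:** it took firm contact at about 19 N when it closed, and the final fit to the images gave 0.02–0.04 rad (limit 0.06).
- **Left latch:** it fits at about −0.08 to +0.04 rad (limit 0.2). It rests on that fit, the 4 N rise at its stop, and no flap showing past its hinge leg from above.
- **Right latch:** the rough fit gave 0.12–0.15 rad. The flap's edges run straight down the scene image, though, which puts it within about 0.05 rad of flat. I trusted the direct look.
- **Box:** standing level, by eye in the images. The fit has it about 7 mm from where it started (limit 40 mm).
- **Things in front:** jar, pack and vial are within 0.1 px of their first picture. No pixels changed around the forceps.

**Disagreements**
- **Fingertip position:** the closed fingertips did not stand 17 mm ahead of the TCP as the text says. The scene camera and the contact on the shut lid, at its stated 64 mm height, both put them about 8 mm behind it. Because of that the first lid push stopped roughly 0.1 rad short. I corrected the offset before finishing the lid and doing the latches.
- **Overlay fit:** the final model overlay sits about 2 px off in the scene view.

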